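# Home the inner knob of a concentric pair against its stop, then store

## Robot

A 7-joint arm with a two-finger parallel gripper is mounted at the origin on a cart in front of the work surface, level with it; the furniture and walls round the work are solid. World frame = base frame: x ahead of the robot, y to its left, z up, the work surface at z = 0. Lengths are in mm, angles in rad, forces in N, time in s.
With the tool pointing down it reaches from about 400 to 875 mm from the base axis. Payload 4.4 kg.
Tool frame: the origin (TCP) lies at the very end of the fingers, on their centre line; the grasp point (between the pads) lies 19 mm behind it; z points along the fingers, y is the direction in which the jaws open and shut (so a half turn about z gives the same grasp; the last joint's range is limited). The gripper opens to 85 mm and grips with 20 to 120 N. Pads are 22 mm wide; open, the fingers measure 114 mm over their backs; the gripper's body (76 mm by 85 mm) begins 54 mm behind the grasp point. The pads swing forward as they close: fully open they stand 13 mm farther back than shut.
Start: joints at [1.097, 0.628, 0.038, 1.517, -0.027, 0.996, -0.02], TCP at [257.812, -596.7, 231.313] pointing down, gripper open.
Joint ranges: [-3.06, 3.06], [-0.37, 2.12], [-1.25, 1.32], [0.18, 2.47], [-1.1, 4.24], [0.23, 1.98], [-2.94, 2.94]. Speed limits (rad/s): [2.57, 2.57, 3.14, 3.14, 3.14, 3.14, 3.14].

## Interface

Orientations are given as [roll, pitch, yaw] about the fixed x, y, z axes, in that order (R = Rz(yaw) Ry(pitch) Rx(roll)).
In Python, from cell import ctrl, eyes gives the robot as it stands.
- The arm moves only by the tool move_arm, never from a script. Its argument "increments" is a list of rows, each a list of 6 numbers: the shift along the tool's x, y, z in cm, then the turn, a rotation vector about the tool's x, y, z in degrees. In form: [[x, y, z, wx, wy, wz], ...]. A call has 1 to 20 rows; each row is the pose to reach, as a shift and turn from the pose commanded when the call began, along the tool's axes at that moment; what a row does not reach only later rows make up. A row lasts 1/10 s, in which the tool goes at most 50 mm and 8.59 degrees, less where a joint would pass 70% of its speed; a pose out of reach is approached as far as the arm can. A call with a gripper value outside its range is refused whole. "grip" is the opening, from -1 (shut) to 1 (fully open), set as the call begins (left out, the last holds). The fingers move at their own pace and stop on an object; the grip force is fixed at half the most. Time passes only in rows, so rows that repeat a pose let the fingers close. It gives the time, the measured TCP pose, the force and the opening at its end, in the units of the state.
- ctrl.read_state(): the state, without advancing time (a new reading comes with each control period).
- eyes.get_image(name): name is "scene" or "side" or "wrist"; returns the picture (420x560x3 uint8, red, green, blue); there is no depth.
- eyes.calibration(name): a dict with "fx", "fy", "cx", "cy" (pixels), "dist" ([k1, k2, p1, p2, k3] as OpenCV has them; the pictures are not rectified), "pose" (4x4, takes a point from camera to world coordinates); the wrist camera has in their place "tool_from_camera" (4x4, takes a point from camera to tool coordinates, whose origin is the TCP and whose axes are the flange's). Camera axes: x right, y up, looking along -z (the intrinsics and any distortion apply to the point x, -y, -z); pixel columns grow to the right and rows downward; lengths in mm; the calibration is good to about 2 mm. A picture is of the moment at which its call begins: read the wrist's pose just before it. calibration takes no time and is no camera call.
- ctrl.finish_job(): hands the job in, once; it reports no verdict.
The state is a dict: "clock": time; "qpos": joint angles; "qd": joint speeds; "tau": joint torques, N m; "eef_pos": TCP position; "tool_rot": TCP orientation; "force": force on the tool from outside, world axes, zero at the start; "torque": the same for the moment, N m; "width": finger opening in mm.
Only numpy, scipy, OpenCV 4.12 (cv2) and the standard library are available. Lean on these libraries where they do the work, as an engineer would, in place of code of your own. Each camera call takes 0.05 s, during which the arm holds its last target. There are 200 camera calls.

## Task

On the small grey control box, turn only the small inner knob of the concentric pair clockwise until you feel it come up against its stop; do not force it there or let the big outer ring shift, and leave it at the stop. Then push the box's round button all the way in and let it come back up; leave the things lying around undisturbed.

Things in the scene. Friction and masses are not known exactly. Their poses are not given: they have to be found in the camera images.
- knob_grip (a point): centre of the grip of the inner knob, on its turning axis, half-way up the part that stands clear of the ring. The knob is a grey, finely fluted round knob, 20 mm in diameter and 25 mm high, with a short white line on its top; its turning axis is vertical. Its top is 12.5 mm above this point. The flat top of the outer ring is 14 mm below this point, so fingertips must stay at least 2 mm above that. The point turns with the knob: its x axis points along the white line.
- inner_knob (a joint): angle of the inner knob in the box in rad, growing clockwise seen from above; drag 0.03 N m. A lug on it (knob_lug) meets a pin (stop_pin) in the outer ring, both hidden inside the ring; the pin sits 15 to 85 degrees clockwise of the start, unseen, elsewhere each time. From there torque climbs about 0.025 N m per degree: over 0.25 forces the stop (12 N at the pin), over 0.33 drags the ring.
- outer_ring (a joint): angle of the outer ring relative to the box in rad, growing clockwise seen from above. The ring is black, knurled, 56 mm in diameter, its top 13.5 mm above the panel; only its friction of about 0.3 N m holds it.
- ring_mark (a point): outer end of the white line on top of the outer ring, 26 mm from the axis; turns with the ring.
- store_button_top (a point): centre of the top of the round grey push button, 22 mm in diameter, in a black collar on the same panel, 99 mm from the knob axis. It presses straight down 5 mm against a spring, about 5 N when fully in, and springs back.
- store_button (a joint): travel of the push button in m: 0 up, 0.005 fully in.
- trim_box: the grey control box, 124 x 204 mm and 46 mm high, fixed to the bench; origin at the centre of its underside, z up. The knob axis is at y = +40 mm, the button at x = -12, y = -58 mm in its frame. Nothing else stands up on the panel.
- elec_tape: roll of black tape lying flat behind the box, 63 mm across, 20 mm high; bystander; origin at the centre of its underside.
- adapter_3: small steel coaxial adapter, 14 x 31 x 12 mm, lying beside the box; bystander; origin at the centre of its underside.
- hex_key_5: hex key, 30 x 107 x 6 mm, lying beside the box; bystander; origin at the centre of its underside.
- mouse: computer mouse, 107 x 60 x 37 mm, to the right of the box; bystander; origin at the centre of its underside.

How it is judged:
By the outcome, as a careful person would: the job done as asked, in the order asked, and still so for the second after the job is handed in, with the robot touching nothing.
It also fails if it takes over 64 s, if anything falls off the work surface, if the arm or the gripper's body presses on something with over 40 N, if the wrist force passes 120 N, or if a joint passes its speed limit or range.

## Working session

There is one attempt and no reset: what is moved stays moved. The work goes in short steps, Python scripts to look and compute and a tool call to move; the robot and the scene stay as the last step left them, time stands still between calls to the robot, and variables do not carry over. Pictures are saved under pics/ and viewed, about 8 in all and at most 12, crops included, and the job is handed in when it is done.

Besides the shell and the picture viewer there is one more tool, called after "Request:" as name([rows], argument=value, ...), one row to a line, values as JSON. move_arm: Moves the arm, as the interface text tells. Its arguments: {"type":"object","properties":{"increments":{"type":"array","items":{"type":"array","items":{"type":"number"}}},"grip":{"type":"number"}},"required":["increments"]}

```bash
mkdir -p pics; ls; cat > h.py <<'E'
import numpy as np, cv2
from scipy.spatial.transform import Rotation as R
from cell import ctrl, eyes
def toolT(s=None):
    s=s or ctrl.read_state(); T=np.eye(4); T[:3,:3]=R.from_euler('xyz',s['tool_rot']).as_matrix(); T[:3,3]=s['eef_pos']; return T
def cam(name,T=None):
    c=eyes.calibration(name)
    P=np.array(c['pose']) if 'pose' in c else (toolT() if T is None else T)@np.array(c['tool_from_camera'])
    K=np.array([[c['fx'],0,c['cx']],[0,c['fy'],c['cy']],[0,0,1.]]); return K,np.array(c['dist'],float),P
def ray(C,uv):
    K,d,P=C; p=cv2.undistortPoints(np.array([[uv]],float),K,d)[0,0]
    v=P[:3,:3]@np.array([p[0],-p[1],-1]); return P[:3,3],v/np.linalg.norm(v)
def onz(C,uv,z):
    o,v=ray(C,uv); return o+v*(z-o[2])/v[2]
def tri(rays):
    A=sum(np.eye(3)-np.outer(v,v) for o,v in rays); b=sum((np.eye(3)-np.outer(v,v))@o for o,v in rays)
    x=np.linalg.solve(A,b); return x,[np.linalg.norm(np.cross(x-o,v)) for o,v in rays]
def proj(C,X):
    K,d,P=C; x=np.linalg.inv(P)@np.r_[X,1]; x=np.array([[x[0],-x[1],-x[2]]])
    return cv2.projectPoints(x,np.zeros(3),np.zeros(3),K,d)[0][0,0]
def rel(pos): # world target -> tool shift cm
    T=toolT(); return T[:3,:3].T@(np.array(pos)-T[:3,3])/10
E
python3 - <<'E'
from h import *
s=ctrl.read_state();print(s)
ims=[eyes.get_image(n) for n in('scene','side')]
np.save('pics/scene.npy',ims[0]);np.save('pics/side.npy',ims[1])
for n,i in zip(('scene','side'),ims): cv2.imwrite(f'pics/{n}.png',cv2.resize(i[:,:,::-1],(800,600)))
for n in('scene','side','wrist'):
  C=cam(n);print(n,C[0][0,0],C[1],C[2].round(2).tolist())
E
```

```text
pics
{'clock': 0.0, 'qpos': array([ 1.09717056,  0.62929937,  0.03842742,  1.51837921, -0.02702457,
        0.99627567, -0.02000866]), 'qd': array([-0.00017698,  0.00048066,  0.0003785 , -0.00057999,  0.00079211,
       -0.0006762 , -0.00035895]), 'tau': array([-1.04513001e-03, -5.63409984e+01,  1.22523744e+00, -1.93453288e+01,
        1.07661783e-02,  1.04225779e-02, -1.66545271e-05]), 'eef_pos': array([ 257.59494394, -596.10434748,  230.41551657]), 'tool_rot': array([-3.13974816e+00, -7.10025685e-06,  4.07815238e-01]), 'force': array([-0.52230881, -0.08444526,  1.20834673]), 'torque': array([-0.01933707, -0.01104923, -0.02283589]), 'width': 85.5251592768288}
scene 485.4250250822847 [-0.1077096  0.         0.         0.         0.       ] [[-0.68, 0.29, -0.68, -252.35], [-0.74, -0.29, 0.61, 765.8], [-0.01, 0.91, 0.41, 563.17], [0.0, 0.0, 0.0, 1.0]]
side 392.6646525272466 [-0.00322306  0.          0.          0.          0.        ] [[1.0, -0.01, -0.05, 478.49], [-0.04, 0.43, -0.9, -832.39], [0.03, 0.9, 0.43, 502.84], [0.0, 0.0, 0.0, 1.0]]
wrist 318.88424866708084 [-0.07633442  0.          0.          0.          0.        ] [[0.4, 0.88, 0.27, 325.1], [-0.92, 0.38, 0.11, -566.4], [-0.0, -0.29, 0.96, 372.51], [0.0, 0.0, 0.0, 1.0]]
```

View pics/scene.png

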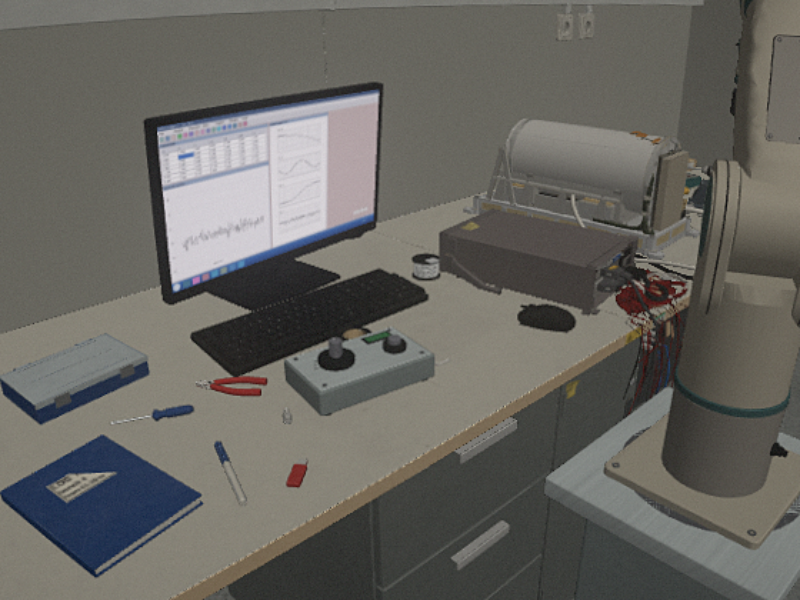

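View pics/side.png

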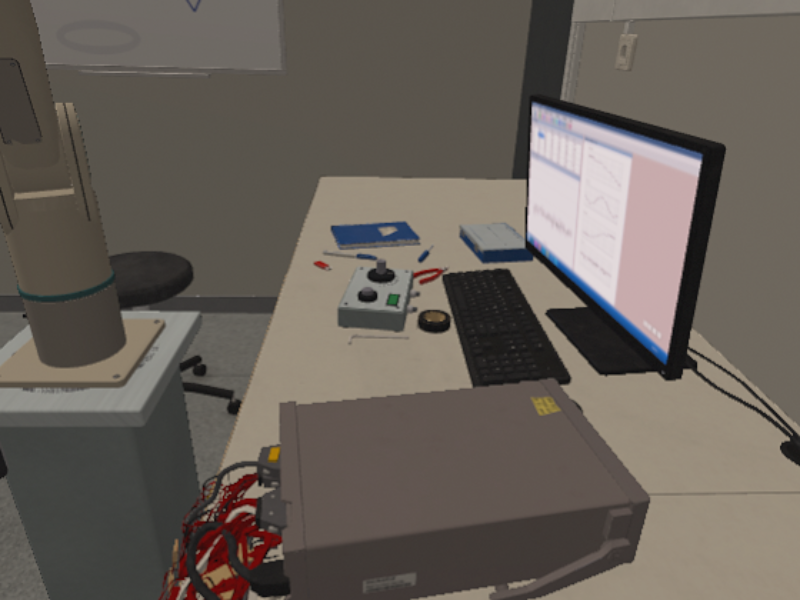

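Scene view: knob top ≈(336,341), button ≈(395,338). Side view: knob top ≈(381,262), button ≈(368,293); all in 800x600 pixels. There is a tall monitor behind the box.

```bash
python3 - <<'E'
from h import *
A,B=cam('scene'),cam('side')
for n,a,b in(('knobtop',(336,341),(381,262)),('button',(395,338),(368,293))):
    print(n,tri([ray(A,np.array(a)*.7),ray(B,np.array(b)*.7)]))
for n,b in(('boxc',(341,325)),('boxc2',(406,330)),('keyboard r',(566,378)),('key l',(480,384)),('key ll',(445,278)),('monitorbase',(605,370))): print(n,onz(B,np.array(b)*.7,0))
c=eyes.calibration('wrist');print(np.round(c['tool_from_camera'],3).tolist())
T=toolT();print(T.round(3).tolist())
E
```

```text
knobtop (array([503.21666259, 212.74163277,  81.78589412]), [np.float64(0.8167230247786448), np.float64(0.8167230247788039)])
button (array([478.41698096, 114.3121464 ,  59.97595913]), [np.float64(0.3276459466306579), np.float64(0.32764594663069374)])
boxc [ 4.27953150e+02  9.92322054e+01 -5.68434189e-14]
boxc2 [549.24154341  80.86866811   0.        ]
keyboard r [800.72661267 -78.42389951   0.        ]
key l [ 6.56635495e+02 -9.53588859e+01  5.68434189e-14]
key ll [651.72914276 324.94552459   0.        ]
monitorbase [874.62488744 -54.60571645   0.        ]
[[0.0, 0.957, 0.29, 73.759], [1.0, -0.0, -0.0, -0.799], [-0.0, 0.29, -0.957, -142.031], [0.0, 0.0, 0.0, 1.0]]
[[0.918, 0.397, -0.001, 257.612], [0.397, -0.918, 0.002, -596.162], [0.0, -0.002, -1.0, 230.472], [0.0, 0.0, 0.0, 1.0]]
```

```bash
python3 - <<'E'
from h import *
T=toolT()
n=12
for i in range(1,n+1):
    f=i/n; a=np.radians(-66.6+f*85.2); r=650+(517-650)*f; z=340 if i<10 else 340-(i-9)*40
    p=np.array([r*np.cos(a),r*np.sin(a),z])
    d=T[:3,:3].T@(p-T[:3,3])/10
    print(d.round(0).tolist(), round(-85*f))
E
```

```text
[8.0, -2.0, -11.0] -7
[15.0, -4.0, -11.0] -14
[22.0, -8.0, -11.0] -21
[29.0, -12.0, -11.0] -28
[35.0, -17.0, -11.0] -35
[40.0, -22.0, -11.0] -42
[44.0, -28.0, -11.0] -50
[47.0, -34.0, -11.0] -57
[49.0, -41.0, -11.0] -64
[51.0, -47.0, -7.0] -71
[52.0, -54.0, -3.0] -78
[52.0, -61.0, 1.0] -85
```

Request:
move_arm([
  [0,0,-4,0,0,0],
  [0,0,-8,0,0,0],
  [0,0,-12,0,0,0],
  [0,0,-12,0,0,0],
])

```text
clock: 0.5
eef_pos: [258.8, -599.4, 357.4]
tool_rot: [3.131, -0.0, 0.408]
force: [-0.2, -0.5, 0.7]
width: 85.9
```

Request:
move_arm([
  [4,-1,0,0,0,-4],
  [8,-2,0,0,0,-7],
  [12,-3,0,0,0,-11],
  [15,-4,0,0,0,-14],
  [19,-6,0,0,0,-18],
  [22,-8,0,0,0,-21],
  [26,-10,0,0,0,-25],
  [29,-12,0,0,0,-28],
  [32,-15,0,0,0,-32],
  [35,-17,0,0,0,-35],
  [38,-20,0,0,0,-39],
  [40,-22,0,0,0,-42],
  [42,-25,0,0,0,-46],
  [44,-28,0,0,0,-50],
  [46,-31,0,0,0,-54],
  [47,-34,0,0,0,-57],
  [48,-38,0,0,0,-61],
  [49,-41,0,0,0,-64],
  [50,-44,2,0,0,-68],
  [51,-47,4,0,0,-71],
])

```text
clock: 2.5
eef_pos: [539.2, 38.3, 310.6]
tool_rot: [3.141, 0.0, 1.65]
force: [-0.3, -0.7, -0.4]
width: 85.3
```

Request:
move_arm([
  [1.5,-3,2,0,0,-4],
  [3,-6,5,0,0,-7],
  [4.5,-9,7,0,0,-10],
  [6,-12,9,0,0,-14],
  [6,-12,9,0,0,-14],
  [6,-12,9,0,0,-14],
])

```text
clock: 3.1
eef_pos: [414.8, 87.7, 220.9]
tool_rot: [-3.14, -0.0, 1.892]
force: [0.8, -0.1, -0.5]
width: 85.7
```

```bash
python3 - <<'E'
from h import *
s=ctrl.read_state();print(s['qpos'].round(3),s['eef_pos'].round(1),s['tool_rot'].round(3))
np.save('pics/T1.npy',toolT(s)); i=eyes.get_image('wrist'); np.save('pics/w1.npy',i)
cv2.imwrite('pics/w1.png',cv2.resize(i[:,:,::-1],(800,600)))
E
```

```text
[ 0.076  0.355 -0.461  2.114  0.236  0.722 -0.217] [414.8  87.7 220.9] [-3.14  -0.     1.892]
```

View pics/w1.png

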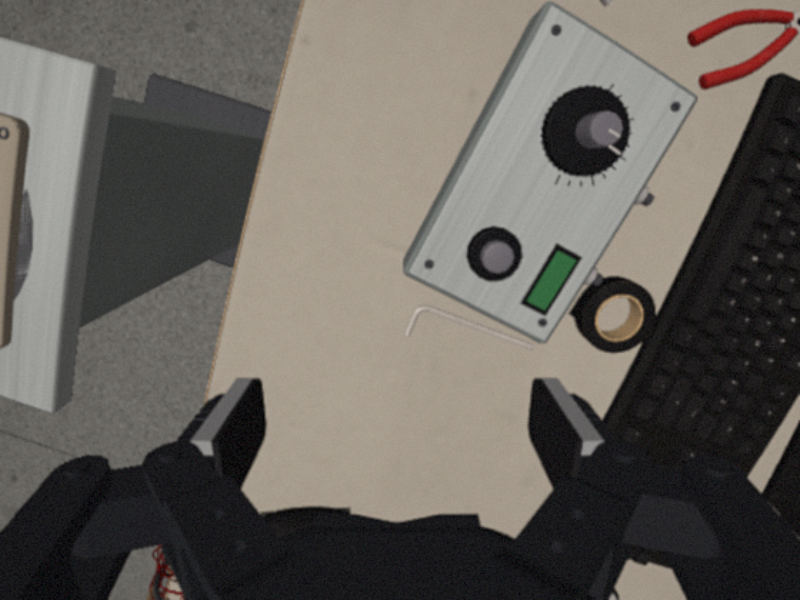

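Wrist view: knob top ≈(606,127), its white line points right-down; ring mark ≈(614,150); button ≈(497,256). I misjudged the tool axes on that last leg (short of the box, but clear of everything).

```bash
python3 - <<'E'
from h import *
A,B,W=cam('scene'),cam('side'),cam('wrist',np.load('pics/T1.npy'))
for n,a,b,w,z in(('knobtop',(336,341),(381,262),(606,127),86),('button',(395,338),(368,293),(497,256),55)):
    r=[ray(C,np.array(p)*.7) for C,p in((A,a),(B,b),(W,w))]
    print(n,tri(r),tri(r[:2])[0],onz(W,np.array(w)*.7,z))
print('rel to (485,150,200)',rel((485,150,200)),'cur',ctrl.read_state()['eef_pos'])
E
```

```text
knobtop (array([502.02762033, 216.22622308,  82.04244219]), [np.float64(2.647751958184426), np.float64(2.012426995356161), np.float64(2.67801038014011)]) [503.21666259 212.74163277  81.78589412] [500.18978865 218.07035823  86.        ]
button (array([476.3343913 , 119.36475218,  59.53284045]), [np.float64(3.5965711507252065), np.float64(2.7036416342275262), np.float64(3.68448553773918)]) [478.41698096 114.3121464   59.97595913] [475.9710234  122.24528248  55.        ]
rel to (485,150,200) [3.75373884 8.49108028 2.14908567] cur [416.17893036  87.66420909 221.41649896]
```

Request:
move_arm([
  [2.4,3,0.5,0,0,0],
  [4.8,6,1,0,0,0],
  [7.2,9,1.5,0,0,0],
  [9.7,12.1,2,0,0,0],
  [9.7,12.1,2,0,0,0],
  [9.7,12.1,2,0,0,0],
])

```text
clock: 3.75
eef_pos: [500.8, 218.3, 201.1]
tool_rot: [3.141, -0.0, 1.891]
force: [-1.0, -0.4, -0.9]
width: 85.6
```

```bash
python3 - <<'E'
from h import *
s=ctrl.read_state();print(s['qpos'].round(3),s['eef_pos'].round(1),s['tool_rot'].round(3))
np.save('pics/T2.npy',toolT(s)); i=eyes.get_image('wrist'); np.save('pics/w2.npy',i)
cv2.imwrite('pics/w2.png',cv2.resize(i[:,:,::-1],(800,600),interpolation=cv2.INTER_CUBIC))
E
```

```text
[-0.179  0.546 -0.425  1.835  0.296  0.823 -0.433] [500.8 218.3 201.1] [ 3.141 -0.     1.891]
```

View pics/w2.png

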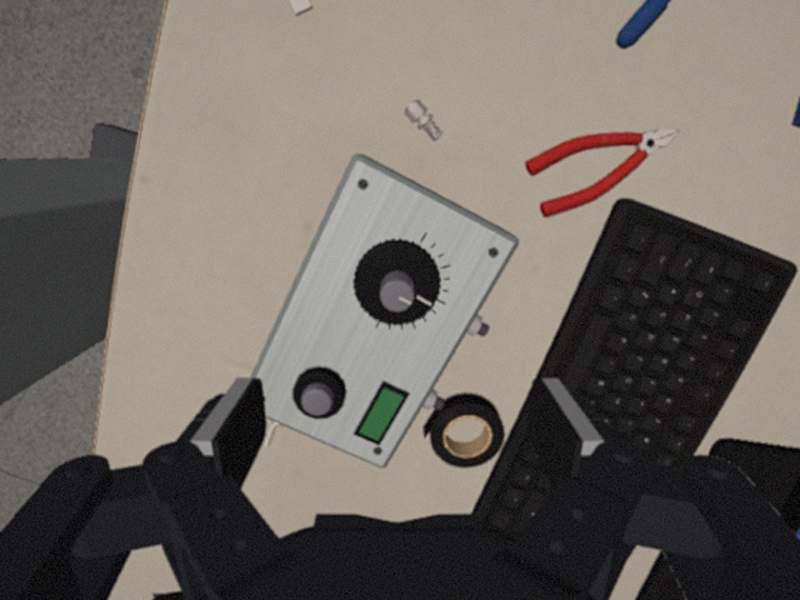

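Knob top ≈(398,292), ring centre ≈(397,282), ring mark ≈(428,302), button ≈(317,398). I'll go 5 cm lower for a second view and measure from both.

Request:
move_arm([
  [0,0,3,0,0,0],
  [0,0,5,0,0,0],
  [0,0,5,0,0,0],
  [0,0,5,0,0,0],
])

```text
clock: 4.2
eef_pos: [500.0, 216.9, 151.9]
tool_rot: [3.141, 0.0, 1.89]
force: [0.2, 0.8, 1.4]
width: 85.2
```

```bash
cat > k.py <<'E'
from h import *
def ell(m,near):
    cs,_=cv2.findContours(m,cv2.RETR_EXTERNAL,cv2.CHAIN_APPROX_NONE)
    cs=[c for c in cs if len(c)>20]
    c=min(cs,key=lambda c:np.linalg.norm(c.reshape(-1,2).mean(0)-near)); return cv2.fitEllipse(cv2.convexHull(c)),cv2.contourArea(c)
def meas(img,kn,rn,bn,out):
    g=cv2.cvtColor(img,cv2.COLOR_RGB2GRAY).astype(int); i=img.astype(int)
    hsv=cv2.cvtColor(img,cv2.COLOR_RGB2HSV)
    dark=((g<45)*255).astype(np.uint8); vis=img.copy(); r={}
    def roi(m,c,R): z=np.zeros_like(m); cv2.circle(z,tuple(int(v) for v in c),R,255,-1); return m&z
    for n,c,R in(('ring',rn,45),('knob',kn,18),('button',bn,18)):
        m=dark if n=='ring' else ((g>62)*255).astype(np.uint8)
        m=cv2.morphologyEx(roi(m,c,R),cv2.MORPH_OPEN,np.ones((3,3),np.uint8))
        e,a=ell(m,c); r[n]=e; print(n,np.round(e[0],1),np.round(e[1],1),a); cv2.ellipse(vis,e,(255,0,0),1)
    x,y=[int(v) for v in rn]; cr=vis[max(y-60,0):y+110,max(x-100,0):x+90]
    cv2.imwrite(out,cv2.resize(cr[:,:,::-1],None,fx=4,fy=4,interpolation=cv2.INTER_NEAREST)[:600,:800]); return r
E
python3 - <<'E'
from k import *
s=ctrl.read_state();print(s['qpos'].round(3),s['eef_pos'].round(1))
T3=toolT(s);np.save('pics/T3.npy',T3); i=eyes.get_image('wrist'); np.save('pics/w3.npy',i)
w2=np.load('pics/w2.npy');W2=cam('wrist',np.load('pics/T2.npy'));W3=cam('wrist',T3)
k=onz(W2,(279,204),86);r=onz(W2,(278,197),59.5);b=onz(W2,(222,279),55);print(k,r,b)
print([proj(W3,X).round(1) for X in(k,r,b)])
for p in [(279,204),(279,211),(285,215),(262,197),(222,279),(240,279)]: print(p,w2[p[1],p[0]])
cv2.imwrite('pics/w3.png',cv2.resize(i[:,:,::-1],(800,600),interpolation=cv2.INTER_CUBIC))
E
```

```text
[-0.203  0.61  -0.392  1.885  0.342  0.713 -0.473] [500.  216.9 151.9]
[501.22627629 220.82769566  86.        ] [500.69867423 219.85511113  59.5       ] [474.13694703 119.37244584  55.        ]
[array([281.1, 221.7]), array([279.7, 211.5]), array([214.2, 305.6])]
(279, 204) [113 106 112]
(279, 211) [110 103 107]
(285, 215) [68 68 67]
(262, 197) [17 19 21]
(222, 279) [106 102 107]
(240, 279) [51 49 48]
```

View pics/w3.png

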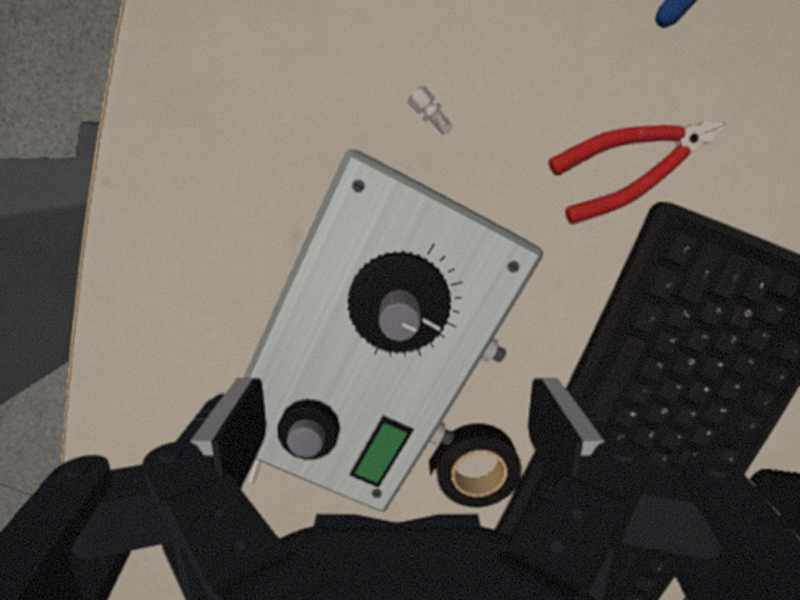

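Second view: knob top ≈(400,322), ring centre ≈(399,302), button top ≈(304,437).

```bash
sed -i 's/g>62/g>82/' k.py; python3 - <<'E'
from k import *
w2,w3=np.load('pics/w2.npy'),np.load('pics/w3.npy')
T2,T3=np.load('pics/T2.npy'),np.load('pics/T3.npy')
m2=meas(w2,(279,204),(278,197),(222,279),'pics/m2.png'); m3=meas(w3,(280,225),(279,211),(213,306),'pics/m3.png')
W2,W3=cam('wrist',T2),cam('wrist',T3)
for n,z in(('ring',59.5),('knob',86),('button',57)):
    print(n,tri([ray(W2,m2[n][0]),ray(W3,m3[n][0])]),onz(W2,m2[n][0],z).round(1),onz(W3,m3[n][0],z).round(1))
A,B=cam('scene'),cam('side')
K=onz(W3,m3['knob'][0],86); print('tool-frame knob in T3', (np.linalg.inv(T3)@np.r_[K,1]).round(1))
E
```

```text
ring [277.5 197.1] [58.1 58.8] 1899.0
knob [277.2 206.2] [21.6 23.4] 370.5
button [220.6 280.6] [18.  20.5] 268.0
ring [279.1 211.1] [68.7 70.5] 2707.0
knob [278.9 224.5] [26.  27.6] 532.5
button [212.3 308.6] [20.1 24. ] 350.5
ring (array([500.94088254, 217.79578752,  51.85857543]), [np.float64(0.002578922572154559), np.float64(0.0025789225721146157)]) [500.3 219.7  59.5] [500.2 220.   59.5]
knob (array([500.27696732, 218.95789575,  87.51882586]), [np.float64(0.011246590564507457), np.float64(0.011246590564408613)]) [500.4 218.5  86. ] [500.5 218.5  86. ]
button (array([473.43799629, 123.29259251,  65.34599723]), [np.float64(0.04140616195683358), np.float64(0.04140616195690399)]) [473.3 118.3  57. ] [473.4 117.3  57. ]
tool-frame knob in T3 [ 1.4  0.9 65.9  1. ]
```

View pics/m3.png

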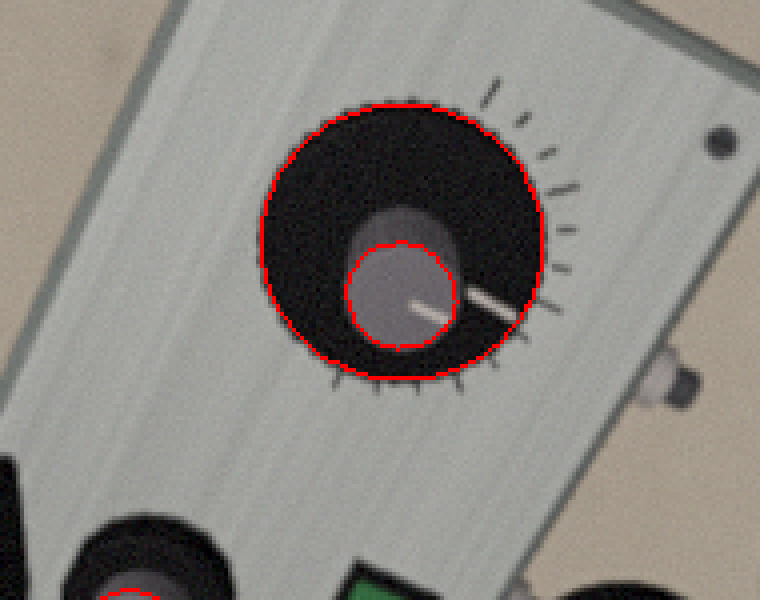

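Knob at ≈(500.4, 218.7), top height 87.5 by triangulation against 86 from the text. Next: centre on it, descend to TCP z≈64 with the jaws open, then narrow to about 27 mm and check centring.

Request:
move_arm([
  [0.14,0.09,2,0,0,0],
  [0.14,0.09,4.5,0,0,0],
  [0.14,0.09,7,0,0,0],
  [0.14,0.09,8.0,0,0,0],
  [0.14,0.09,8.7,0,0,0],
  [0.14,0.09,8.7,0,0,0],
  [0.14,0.09,8.7,0,0,0],
])

```text
clock: 4.95
eef_pos: [500.8, 219.9, 65.3]
tool_rot: [3.14, -0.0, 1.891]
force: [0.4, 0.0, 0.2]
width: 85.5
```

Request:
move_arm([
  [0,0,0,0,0,0],
  [0,0,0,0,0,0],
  [0,0,0,0,0,0],
  [0,0,0,0,0,0],
  [0,0,0,0,0,0],
], grip=-0.36)

```text
clock: 5.45
eef_pos: [500.1, 219.5, 64.4]
tool_rot: [3.141, 0.0, 1.891]
force: [-0.6, -0.5, -0.1]
width: 27.1
```

```bash
python3 - <<'E'
from h import *
ss=[]
for k in range(4):
    i=eyes.get_image('wrist'); s=ctrl.read_state(); ss.append(np.r_[s['eef_pos'],s['force'],s['torque'],s['width']])
print(np.mean(ss,0).round(3),np.std(ss,0).round(3)); print(s['clock'],s['qpos'].round(3))
np.save('pics/w4.npy',i)
cv2.imwrite('pics/w4.png',cv2.resize(i[200:420,140:420,::-1],(764,600),interpolation=cv2.INTER_CUBIC))
E
```

```text
[ 5.00074e+02  2.19519e+02  6.43280e+01  4.70000e-02  3.58000e-01
 -4.52000e-01  2.20000e-02 -3.00000e-02 -1.60000e-02  2.72350e+01] [0.012 0.01  0.029 0.385 0.613 0.361 0.004 0.026 0.013 0.148]
5.65 [-0.263  0.743 -0.311  1.936  0.424  0.526 -0.547]
```

View pics/w4.png

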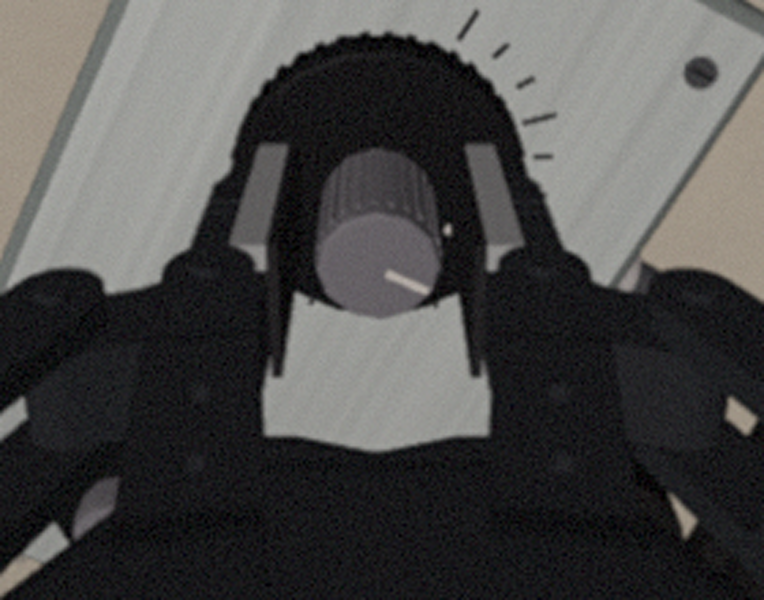

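Close view: knob centre column ≈378.5 between finger inner faces ≈288 and 466 (mid ≈377). The jaw gap is nearly centred, and the white line points right-down.

```bash
python3 - <<'E'
from h import *
C=cam('wrist',np.eye(4)) # in tool frame
f=280/764
u=lambda x,y:(140+x*f,200+y*f)
for p in((378.5,264),(378.5,268)): print(onz(C,u(*p),-21.7).round(2), onz(C,u(*p),-23).round(2))
for X in((11,-13.6,0),(11,13.6,0),(-11,13.6,0),(11,-13.6,-38),(11,-13.6,-3)): q=proj(C,np.array(X,float)); print(X,((q-[140,200])/f).round(0))
E
```

```text
[ -0.96   0.55 -21.7 ] [ -0.14   0.55 -23.  ]
[ -1.69   0.56 -21.7 ] [ -0.87   0.55 -23.  ]
(11, -13.6, 0) [299. 139.]
(11, 13.6, 0) [452. 139.]
(-11, 13.6, 0) [448. 247.]
(11, -13.6, -38) [275. 253.]
(11, -13.6, -3) [297. 146.]
```

Request:
move_arm([
  [-0.08,0.04,0,0,0,0],
  [-0.08,0.04,0,0,0,0],
  [-0.08,0.04,0,0,0,0],
])

```text
clock: 5.95
eef_pos: [500.8, 218.8, 64.3]
tool_rot: [3.142, 0.0, 1.891]
force: [-0.8, 0.2, -0.6]
width: 27.4
```

Request:
move_arm([
  [0,0,0,0,0,0],
  [0,0,0,0,0,0],
  [0,0,0,0,0,0],
  [0,0,0,0,0,0],
  [0,0,0,0,0,0],
], grip=-1)

```text
clock: 6.45
eef_pos: [500.7, 218.8, 64.5]
tool_rot: [3.142, 0.0, 1.891]
force: [-1.7, -0.7, 4.4]
width: 18.2
```

```bash
cat > st.py <<'E'
from h import *
ss=[]
for k in range(4):
    eyes.get_image('wrist'); s=ctrl.read_state(); ss.append(np.r_[s['eef_pos'],s['force'],s['torque'],s['width'],np.degrees(s['tool_rot'][2]),s['tau'][6],s['qpos'][6]])
m,d=np.mean(ss,0),np.std(ss,0)
print('t%.2f'%s['clock'],'p',m[:3].round(2),'F',m[3:6].round(2),'M',m[6:9].round(3),'+-',d[8].round(3),'w',m[9].round(2),'yaw',m[10].round(2),'tau7',m[11].round(4),'q7',m[12].round(3))
E
python3 st.py
```

```text
t6.65 p [500.72 218.85  64.51] F [-0.8  -1.39  5.02] M [-0.136  0.251  0.016] +- 0.027 w 17.94 yaw 108.36 tau7 0.006 q7 -0.546
```

Request:
move_arm([
  [0,0,0,0,0,2],
  [0,0,0,0,0,4],
  [0,0,0,0,0,6],
  [0,0,0,0,0,8],
  [0,0,0,0,0,10],
  [0,0,0,0,0,12],
  [0,0,0,0,0,12],
])

```text
clock: 7.35
eef_pos: [501.1, 218.9, 64.5]
tool_rot: [3.141, 0.0, 1.681]
force: [-1.1, -0.4, 5.0]
width: 17.7
```

```bash
python3 st.py
```

```text
t7.55 p [501.07 218.94  64.5 ] F [-0.42 -0.62  5.27] M [-0.13   0.057 -0.029] +- 0.015 w 17.83 yaw 96.37 tau7 0.0148 q7 -0.69
```

Request:
move_arm([
  [0,0,0,0,0,1],
  [0,0,0,0,0,2],
  [0,0,0,0,0,3],
  [0,0,0,0,0,4],
  [0,0,0,0,0,4],
])

```text
clock: 8.05
eef_pos: [501.2, 218.9, 64.5]
tool_rot: [3.141, -0.0, 1.612]
force: [-0.2, -1.4, 4.9]
width: 18.0
```

```bash
python3 st.py; python3 - <<'E'
from h import *
i=eyes.get_image('wrist'); cv2.imwrite('pics/w5.png',cv2.resize(i[230:350,200:360,::-1],(800,600),interpolation=cv2.INTER_CUBIC))
E
```

```text
t8.25 p [501.21 218.94  64.5 ] F [ 0.13 -0.78  5.44] M [-0.154 -0.005 -0.043] +- 0.018 w 17.81 yaw 92.38 tau7 0.0237 q7 -0.737
```

View pics/w5.png

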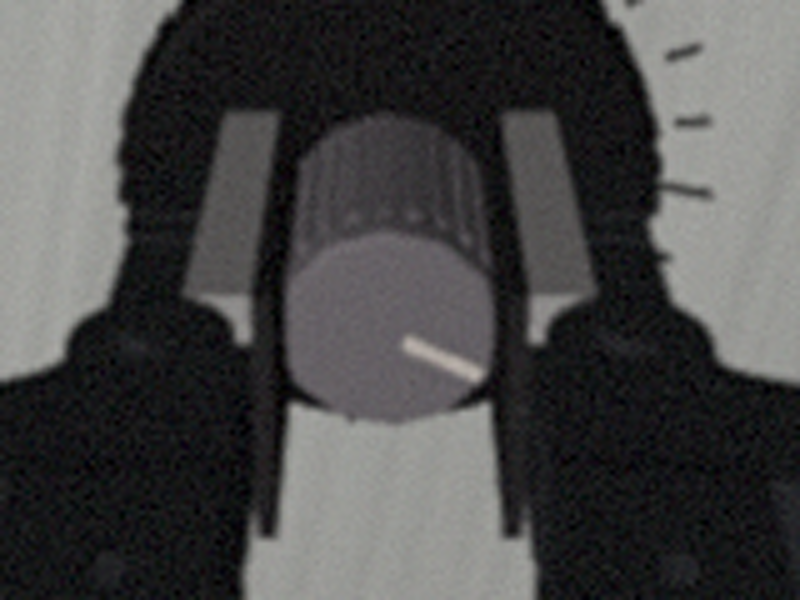

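The knob turns with the jaws: its line sits at the same angle in the tool view. Continuing in 4° steps and reading the moment after each.

Request:
move_arm([
  [0,0,0,0,0,1],
  [0,0,0,0,0,2],
  [0,0,0,0,0,3],
  [0,0,0,0,0,4],
  [0,0,0,0,0,4],
])

```text
clock: 8.8
eef_pos: [501.3, 219.0, 64.5]
tool_rot: [3.14, -0.0, 1.542]
force: [0.4, -0.6, 4.1]
width: 17.8
```

```bash
python3 st.py
```

```text
t9.00 p [501.34 218.95  64.52] F [ 1.08 -0.56  5.04] M [-0.164 -0.138 -0.016] +- 0.014 w 17.92 yaw 88.38 tau7 0.0224 q7 -0.784
```

Request:
move_arm([
  [0,0,0,0,0,1],
  [0,0,0,0,0,2],
  [0,0,0,0,0,3],
  [0,0,0,0,0,4],
  [0,0,0,0,0,4],
])

```text
clock: 9.5
eef_pos: [501.4, 219.0, 64.5]
tool_rot: [3.14, -0.001, 1.472]
force: [1.3, -0.4, 4.9]
width: 17.8
```

```bash
python3 st.py
```

```text
t9.70 p [501.43 218.96  64.51] F [ 2.04 -0.56  5.  ] M [-0.152 -0.387 -0.036] +- 0.039 w 17.86 yaw 84.37 tau7 0.0192 q7 -0.831
```

Request:
move_arm([
  [0,0.02,0,0,0,1],
  [0,0.04,0,0,0,2],
  [0,0.06,0,0,0,3],
  [0,0.06,0,0,0,4],
  [0,0.06,0,0,0,4],
])

```text
clock: 10.2
eef_pos: [501.6, 218.9, 64.5]
tool_rot: [3.141, -0.0, 1.403]
force: [1.0, -0.7, 4.9]
width: 18.0
```

```bash
python3 st.py
```

```text
t10.40 p [501.59 218.91  64.49] F [ 0.62 -0.84  5.94] M [-0.15  -0.187 -0.018] +- 0.022 w 17.97 yaw 80.37 tau7 0.0231 q7 -0.877
```

Request:
move_arm([
  [0,0,0,0,0,1],
  [0,0,0,0,0,2],
  [0,0,0,0,0,3],
  [0,0,0,0,0,4],
  [0,0,0,0,0,4],
])

```text
clock: 10.9
eef_pos: [501.7, 218.9, 64.5]
tool_rot: [3.141, -0.0, 1.333]
force: [1.0, -1.2, 6.2]
width: 17.7
```

```bash
python3 st.py
```

```text
t11.10 p [501.72 218.9   64.5 ] F [ 1.24 -0.7   5.82] M [-0.176 -0.213 -0.026] +- 0.019 w 17.77 yaw 76.37 tau7 0.0226 q7 -0.924
```

Request:
move_arm([
  [0,0,0,0,0,1],
  [0,0.02,0,0,0,2],
  [0,0.03,0,0,0,3],
  [0,0.03,0,0,0,4],
  [0,0.03,0,0,0,4],
])

```text
clock: 11.6
eef_pos: [501.8, 218.9, 64.5]
tool_rot: [3.141, -0.0, 1.263]
force: [0.5, -0.5, 5.3]
width: 17.7
```

```bash
python3 st.py
```

```text
t11.80 p [501.84 218.85  64.5 ] F [ 1.08 -0.45  6.14] M [-0.168 -0.17  -0.001] +- 0.027 w 17.86 yaw 72.38 tau7 0.0232 q7 -0.97
```

Request:
move_arm([
  [0,0,0,0,0,1],
  [0,0,0,0,0,2],
  [0,0,0,0,0,3],
  [0,0,0,0,0,4],
  [0,0,0,0,0,4],
])

```text
clock: 12.3
eef_pos: [502.0, 218.8, 64.5]
tool_rot: [3.141, -0.001, 1.193]
force: [1.3, -0.5, 7.2]
width: 18.0
```

```bash
python3 st.py
```

```text
t12.50 p [501.97 218.82  64.5 ] F [ 0.8  -0.76  5.64] M [-0.18  -0.226 -0.049] +- 0.034 w 17.88 yaw 68.37 tau7 0.0228 q7 -1.016
```

Request:
move_arm([
  [0,0,0,0,0,1],
  [0,0,0,0,0,2],
  [0,0,0,0,0,3],
  [0,0,0,0,0,4],
  [0,0,0,0,0,4],
])

```text
clock: 13.0
eef_pos: [502.1, 218.7, 64.5]
tool_rot: [3.141, -0.001, 1.123]
force: [1.3, -1.0, 6.0]
width: 18.0
```

```bash
python3 st.py
```

```text
t13.20 p [502.09 218.78  64.5 ] F [ 1.02 -0.91  5.86] M [-0.201 -0.242 -0.02 ] +- 0.027 w 17.85 yaw 64.37 tau7 0.0046 q7 -1.062
```

Request:
move_arm([
  [0,0,0,0,0,1],
  [0,0,0,0,0,2],
  [0,0,0,0,0,2],
])

```text
clock: 13.5
eef_pos: [502.2, 218.8, 64.5]
tool_rot: [3.141, -0.001, 1.089]
force: [1.5, -2.0, 6.4]
width: 18.1
```

```bash
python3 st.py
```

```text
t13.70 p [502.16 218.76  64.5 ] F [ 1.33 -0.69  6.02] M [-0.225 -0.299  0.071] +- 0.028 w 17.92 yaw 62.39 tau7 -0.0655 q7 -1.084
```

Contact: Mz jumped from about −0.02 to +0.07 and tau7 shifted by 0.09, with both climbing at the expected rate. One more degree to confirm, well under 0.25.

Request:
move_arm([
  [0,0,0,0,0,0.5],
  [0,0,0,0,0,1.2],
  [0,0,0,0,0,1.2],
])

```text
clock: 14.0
eef_pos: [502.2, 218.7, 64.5]
tool_rot: [3.141, -0.001, 1.068]
force: [1.1, -0.9, 4.9]
width: 17.9
```

```bash
python3 st.py
```

```text
t14.20 p [502.22 218.75  64.5 ] F [ 1.31 -0.73  5.31] M [-0.216 -0.334  0.123] +- 0.021 w 17.9 yaw 61.2 tau7 -0.1187 q7 -1.098
```

Stop confirmed (≈0.12 N m). I'll unload most of the wind-up before release so the knob doesn't kick back off the stop.

Request:
move_arm([
  [0,0,0,0,0,-0.7],
  [0,0,0,0,0,-1.4],
  [0,0,0,0,0,-2],
  [0,0,0,0,0,-2],
])

```text
clock: 14.6
eef_pos: [502.1, 218.7, 64.5]
tool_rot: [3.141, -0.001, 1.103]
force: [0.8, -0.5, 5.3]
width: 18.1
```

```bash
python3 st.py
```

```text
t14.80 p [502.13 218.78  64.51] F [ 1.34 -0.65  5.56] M [-0.209 -0.282  0.081] +- 0.026 w 17.88 yaw 63.2 tau7 -0.0831 q7 -1.075
```

```bash
python3 st.py; python3 st.py
```

```text
t15.00 p [502.14 218.77  64.51] F [ 0.95 -0.96  5.25] M [-0.214 -0.279  0.081] +- 0.032 w 17.89 yaw 63.19 tau7 -0.0847 q7 -1.075
t15.20 p [502.13 218.76  64.5 ] F [ 0.7  -0.66  5.61] M [-0.218 -0.273  0.088] +- 0.02 w 17.98 yaw 63.2 tau7 -0.0846 q7 -1.075
```

Request:
move_arm([
  [0,0,0,0,0,-0.7],
  [0,0,0,0,0,-1.4],
  [0,0,0,0,0,-2],
  [0,0,0,0,0,-2],
])

```text
clock: 15.6
eef_pos: [502.1, 218.8, 64.5]
tool_rot: [3.141, -0.001, 1.138]
force: [1.3, -0.2, 5.9]
width: 18.0
```

```bash
python3 st.py
```

```text
t15.80 p [502.06 218.77  64.5 ] F [ 1.28 -0.41  5.49] M [-0.177 -0.243  0.003] +- 0.043 w 17.94 yaw 65.18 tau7 -0.032 q7 -1.052
```

The readings fit contact at yaw ≈65°, 0.025 N m/deg and ±0.03 static drag. I'm right at first contact, so I'll add 1.5° of light preload (≈0.04 N m, roughly the drag), then release.

Request:
move_arm([
  [0,0,0,0,0,0.8],
  [0,0,0,0,0,1.5],
  [0,0,0,0,0,1.5],
  [0,0,0,0,0,1.5],
])

```text
clock: 16.2
eef_pos: [502.1, 218.8, 64.5]
tool_rot: [3.141, -0.001, 1.111]
force: [0.5, -0.1, 6.1]
width: 17.4
```

```bash
python3 st.py
```

```text
t16.40 p [502.12 218.78  64.5 ] F [ 1.06 -0.31  5.47] M [-0.188 -0.268  0.021] +- 0.019 w 18.09 yaw 63.68 tau7 -0.0108 q7 -1.07
```

Request:
move_arm([
  [0,0,0,0,0,0],
  [0,0,0,0,0,0],
  [0,0,0,0,0,0],
  [0,0,0,0,0,0],
  [0,0,0,0,0,0],
], grip=-0.36)

```text
clock: 16.9
eef_pos: [501.4, 218.8, 64.1]
tool_rot: [-3.141, 0.0, 1.111]
force: [0.5, -0.4, -0.3]
width: 27.3
```

```bash
python3 st.py; python3 - <<'E'
from h import *
i=eyes.get_image('wrist'); cv2.imwrite('pics/w6.png',cv2.resize(i[200:420,140:420,::-1],(764,600),interpolation=cv2.INTER_CUBIC))
E
```

```text
t17.10 p [501.51 218.75  64.26] F [ 0.21 -0.09  0.26] M [ 0.    -0.011 -0.007] +- 0.019 w 27.16 yaw 63.67 tau7 0.0002 q7 -1.07
```

View pics/w6.png

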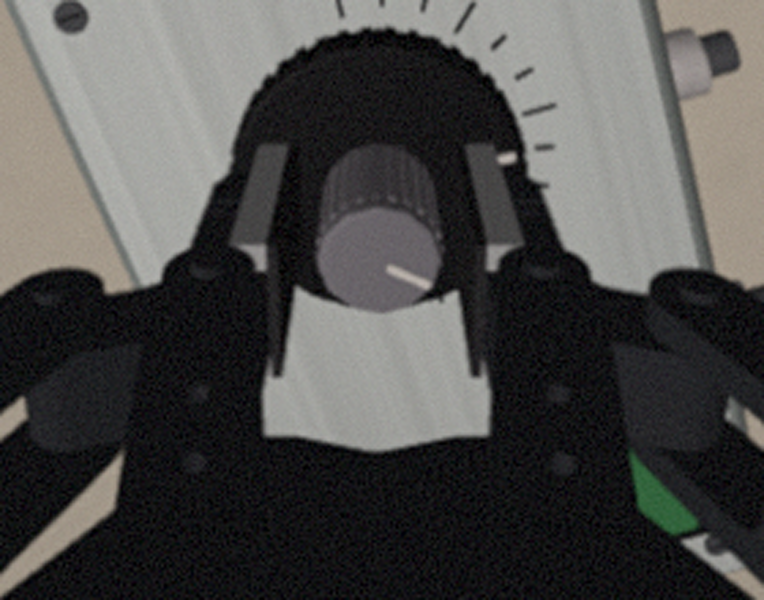

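Knob line still lies along the tool-fixed direction after release, so the knob is ≈44.7° clockwise and didn't spring back visibly. Rising, then shutting the jaws and hovering over the button.

Request:
move_arm([
  [0,0,-2,0,0,0],
  [0,0,-4,0,0,0],
  [0,0,-7,0,0,0],
  [0,0,-9,0,0,0],
  [-3,0.6,-9,0,0,0],
  [-6,1.2,-9,0,0,0],
  [-9,1.8,-9,0,0,0],
  [-10.1,1.9,-9,0,0,0],
  [-10.1,1.9,-9,0,0,0],
  [-10.1,1.9,-9,0,0,0],
])

```text
clock: 18.15
eef_pos: [474.5, 121.2, 154.5]
tool_rot: [3.141, -0.002, 1.112]
force: [0.3, 1.0, -0.8]
width: 27.5
```

Request:
move_arm([
  [0,0,0,0,0,0],
  [0,0,0,0,0,0],
  [0,0,0,0,0,0],
  [0,0,0,0,0,0],
], grip=-1)

```text
clock: 18.55
eef_pos: [473.9, 120.3, 154.3]
tool_rot: [3.142, -0.0, 1.112]
force: [-0.6, 0.4, -0.8]
width: 0.1
```

```bash
python3 st.py; python3 - <<'E'
from h import *
s=ctrl.read_state(); T=toolT(s); np.save('pics/T7.npy',T); i=eyes.get_image('wrist'); np.save('pics/w7.npy',i)
W=cam('wrist',T); print(proj(W,np.array([474,119,57.])),s['tool_rot'])
cv2.imwrite('pics/w7.png',cv2.resize(i[:,:,::-1],(800,600),interpolation=cv2.INTER_CUBIC))
E
```

```text
t18.75 p [473.84 120.   154.28] F [-0.2  -0.24  0.02] M [-0.012 -0.003 -0.012] +- 0.017 w 0.08 yaw 63.68 tau7 -0.0006 q7 -0.902
[278.93379839 213.40773027] [ 3.14156588e+00 -2.86014444e-05  1.11124216e+00]
```

View pics/w7.png

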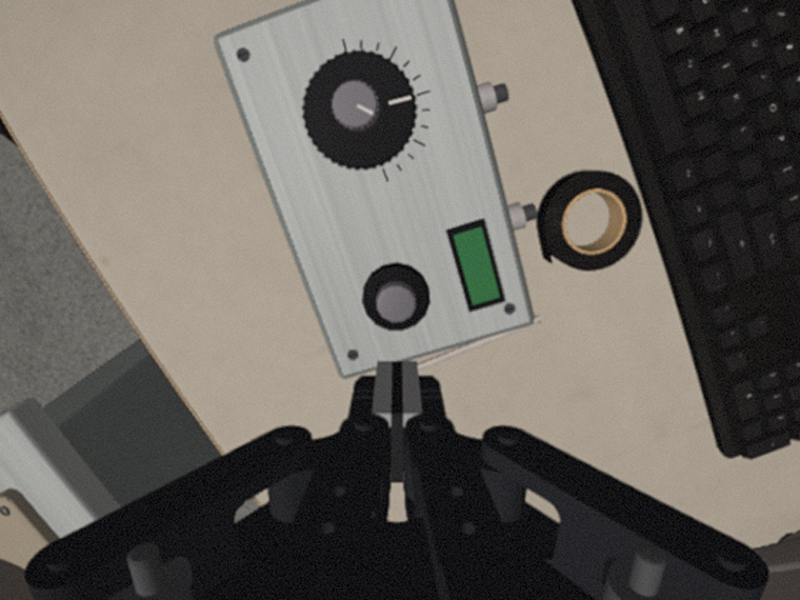

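The ring mark is still at the same long tick, while the knob line is now ≈45° clockwise of it. Button top ≈(397,299) in 800-wide pixels.

```bash
python3 - <<'E'
from k import *
w7=np.load('pics/w7.npy');W7=cam('wrist',np.load('pics/T7.npy'))
W2,W3=cam('wrist',np.load('pics/T2.npy')),cam('wrist',np.load('pics/T3.npy'))
m=meas(w7,(249,74),(252,76),(278,209),'pics/m7.png')
b=m['button'][0]
for q,C in(((220.6,280.6),W2),((212.3,308.6),W3),((222,278.6),W2),((212.8,305.9),W3)): print(tri([ray(W7,b),ray(C,q)]))
for z in(55,58,61): print(z,onz(W7,b,z).round(1),rel(onz(W7,b,z)).round(2))
print('ring',onz(W7,m['ring'][0],59.5),'knob',onz(W7,m['knob'][0],86))
A,B=cam('scene'),cam('side'); print(tri([ray(C,np.array(p)*.7) for C,p in((A,(395,338)),(B,(368,293)))]+[ray(W7,b)]))
E
```

```text
ring [251.5  76.5] [77.6 81.3] 4671.5
knob [247.6  72.4] [30.8 32.2] 738.0
button [276.4 212.1] [25.  26.7] 492.5
(array([473.41382746, 122.9036419 ,  65.08335412]), [np.float64(0.454848462196686), np.float64(0.4548484621965252)])
(array([473.44445971, 123.00604161,  65.28021839]), [np.float64(0.43696929123769307), np.float64(0.4369692912376472)])
(array([473.34431421, 121.63237899,  59.20502996]), [np.float64(0.35326372602158645), np.float64(0.3532637260217496)])
(array([472.86704666, 121.48895298,  59.47075187]), [np.float64(0.1913442960395877), np.float64(0.1913442960396186)])
55 [472.4 120.3  55. ] [-0.01 -0.15  9.93]
58 [472.8 121.1  58. ] [ 0.08 -0.15  9.63]
61 [473.3 122.   61. ] [ 0.17 -0.15  9.33]
ring [501.41996524 217.90659863  59.5       ] knob [500.92849034 217.60526529  86.        ]
(array([475.62684762, 118.88502083,  59.94321656]), [np.float64(2.9266614096669685), np.float64(3.334732260487313), np.float64(3.7355243662747304)])
```

Button top at ≈(473, 121), z≈59.5. Centring above it and coming down to z≈63.

Request:
move_arm([
  [0.1,-0.15,2,0,0,0],
  [0.1,-0.15,5,0,0,0],
  [0.1,-0.15,8,0,0,0],
  [0.1,-0.15,9.1,0,0,0],
  [0.1,-0.15,9.1,0,0,0],
  [0.1,-0.15,9.1,0,0,0],
])

```text
clock: 19.4
eef_pos: [471.8, 121.0, 63.6]
tool_rot: [-3.14, 0.002, 1.111]
force: [-1.5, -0.5, 3.5]
width: -0.2
```

```bash
python3 st.py
```

```text
t19.60 p [472.38 121.17  63.77] F [-2.47 -0.35  3.47] M [-0.112  0.546 -0.001] +- 0.02 w -0.05 yaw 63.66 tau7 -0.0005 q7 -0.946
```

Request:
move_arm([
  [0,0,0.1,0,0,0],
  [0,0,0.2,0,0,0],
  [0,0,0.3,0,0,0],
  [0,0,0.4,0,0,0],
  [0,0,0.4,0,0,0],
  [0,0,0.4,0,0,0],
])

```text
clock: 20.2
eef_pos: [472.9, 121.3, 61.6]
tool_rot: [3.141, -0.0, 1.111]
force: [-7.1, -2.5, 30.0]
width: 0.1
```

```bash
python3 st.py
```

```text
t20.40 p [472.9  121.25  61.62] F [-7.25 -1.91 30.26] M [-0.417  1.674 -0.008] +- 0.036 w -0.04 yaw 63.66 tau7 -0.0022 q7 -0.947
```

Force is 30 N, so something bottomed. I'll map force against height while backing off, to see whether it was the button's full travel.

Request:
move_arm([
  [0,0,-0.12,0,0,0],
  [0,0,-0.12,0,0,0],
])

```text
clock: 20.6
eef_pos: [472.9, 121.2, 61.8]
tool_rot: [3.141, -0.0, 1.111]
force: [-4.9, -1.6, 19.2]
width: 0.3
```

```bash
python3 st.py
```

```text
t20.80 p [472.86 121.25  61.83] F [-5.46 -0.97 19.06] M [-0.24   1.18  -0.009] +- 0.027 w -0.11 yaw 63.66 tau7 -0.0017 q7 -0.947
```

Request:
move_arm([
  [0,0,-0.12,0,0,0],
  [0,0,-0.12,0,0,0],
])

```text
clock: 21.0
eef_pos: [472.8, 121.2, 62.1]
tool_rot: [3.141, 0.0, 1.111]
force: [-3.2, 0.0, 4.8]
width: -0.0
```

```bash
python3 st.py
```

```text
t21.20 p [472.85 121.27  62.04] F [-3.35 -1.32  7.86] M [-0.182  0.758 -0.011] +- 0.039 w 0.03 yaw 63.66 tau7 -0.0029 q7 -0.946
```

Request:
move_arm([
  [0,0,-0.15,0,0,0],
  [0,0,-0.15,0,0,0],
])

```text
clock: 21.4
eef_pos: [472.9, 121.3, 63.3]
tool_rot: [3.141, 0.0, 1.111]
force: [-2.6, -0.6, 3.5]
width: -0.2
```

```bash
python3 st.py
```

```text
t21.60 p [472.94 121.3   63.19] F [-2.18 -0.35  4.09] M [-0.161  0.54  -0.004] +- 0.013 w -0.02 yaw 63.66 tau7 -0.0013 q7 -0.946
```

Request:
move_arm([
  [0,0,-0.15,0,0,0],
  [0,0,-0.15,0,0,0],
])

```text
clock: 21.8
eef_pos: [473.2, 121.4, 64.8]
tool_rot: [3.141, -0.0, 1.111]
force: [-1.8, -0.6, 2.3]
width: 0.0
```

```bash
python3 st.py
```

```text
t22.00 p [473.16 121.4   64.74] F [-1.47 -0.85  2.61] M [-0.155  0.383 -0.008] +- 0.026 w -0.05 yaw 63.66 tau7 -0.0012 q7 -0.945
```

Request:
move_arm([
  [0,0,-0.15,0,0,0],
  [0,0,-0.15,0,0,0],
])

```text
clock: 22.2
eef_pos: [473.3, 121.5, 66.4]
tool_rot: [3.141, -0.001, 1.111]
force: [-0.8, -0.4, 2.0]
width: -0.1
```

```bash
python3 st.py
```

```text
t22.40 p [473.29 121.47  66.28] F [-0.62 -0.39  2.3 ] M [-0.108  0.152 -0.015] +- 0.012 w -0.07 yaw 63.66 tau7 -0.0006 q7 -0.945
```

The spring ran smoothly from ≈2 N at 66.3 to ≈5 N at 62.1, then a hard stop, so the button went its full 5 mm. Retreating upward.

Request:
move_arm([
  [0,0,-0.5,0,0,0],
  [0,0,-2,0,0,0],
  [0,0,-5,0,0,0],
  [0,0,-8,0,0,0],
  [0,0,-9,0,0,0],
  [0,0,-9,0,0,0],
  [0,0,-9,0,0,0],
])

```text
clock: 23.1
eef_pos: [472.6, 121.2, 155.7]
tool_rot: [-3.141, 0.0, 1.111]
force: [-0.5, 0.5, -0.4]
width: 0.0
```

```bash
python3 st.py; python3 - <<'E'
from h import *
s=ctrl.read_state(); T=toolT(s); i=eyes.get_image('wrist'); w7=np.load('pics/w7.npy')
C,C7=cam('wrist',T),cam('wrist',np.load('pics/T7.npy'))
cv2.imwrite('pics/w8.png',cv2.resize(np.hstack([w7[20:250,190:390],i[20:250,190:390]])[:,:,::-1],(800,460),interpolation=cv2.INTER_CUBIC))
E
```

```text
t23.30 p [472.15 121.12 155.1 ] F [ 0.01 -0.06  0.34] M [-0.008 -0.006 -0.034] +- 0.038 w -0.12 yaw 63.67 tau7 -0.0007 q7 -0.908
```

View pics/w8.png

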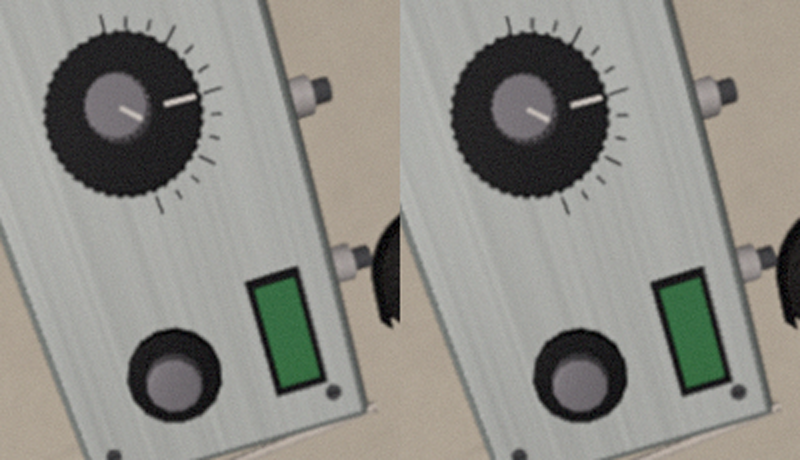

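Before and after the press: button back up, knob line and ring mark unchanged (the mark is still at its long tick), and the tape roll in view is where it was. The arm is clear and reads no load, so I'm handing in.

```bash
python3 -c "
from cell import ctrl
print(ctrl.finish_job())"
```

```text
the job is handed in; nothing more can be done
None
```

I turned the inner knob clockwise to its stop and left it there, then pushed the button fully in and let it come back up. The job was handed in at about 23 s of the 64 s allowed.

- **Knob:** it met the stop about 43–45° clockwise of the start. I confirmed contact at about 0.12 N m measured, or 0.15 at most allowing for sensor bias, against the 0.25 limit. I then eased most of that load off, left a light preload and released. The white line did not visibly move after release. The ring mark stayed at the same tick throughout.
- **Button:** it went through its full travel. The spring force rose from about 2 N to 5 N, then met a hard end at z ≈ 62 mm. It came back up, and the last picture shows it raised.
- **Surroundings:** the arm was clear with no load, and nothing visible in the last picture had moved. The adapter and mouse were outside that view. The arm did not go near them.

**Checks that disagreed:**
- **Button height:** my estimate of the button top was about 60 mm, but contact showed about 67 mm. I met it early and pressed with about 30 N at the bottom, more than needed but under the limits.
- **Torque readings:** forward and backward readings at the stop differed by about 0.03 N m or more. I put this down to the knob's drag.

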